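# Reset the microscope lamp supply under its push-latch cover

### The job

The lime-green microscope lamp supply on the bench has a push-latch cover: press the cover down at its black spot and let go so that it pops open, then press the red reset button underneath all the way in and let it come back. Then swing the cover down and press it home so that it latches shut again and stays shut by itself. Only touch and push with the fingertips: do not pick up, shove or tip the supply or the things around it.

Things in the scene. Friction and masses are not known exactly. Their poses are not given: they have to be found in the camera images.
- unit: lamp supply: lime-green box, 2.6 kg, loose on rubber feet; 122 mm long (own x), 110 wide (y), 66 high. Origin at bench height, centred in y, front face at own x = -56 mm, rear face at +66. Own +x points from the front (robot side) to the hinge side, z up. The rear 18 mm is a fixed housing; the rest of the top is the cover, with an open compartment below it (walls 50 mm high, floor at 34 mm)
- cover_hinge (a point): middle of the cover's hinge axis, which runs along the unit's y: own x = +46 mm, 62 mm above the bench; axes as the unit's. The cover is a shallow lime cap 110 mm wide: its plate reaches 102 mm from this axis, is 4 mm thick with its outer face 4 mm above the axis when shut, and has a 13 mm skirt round front and sides
- cover (a joint): cover angle, rad: 0 = latched shut, level; 1.75 = fully open, 10 degrees past upright; about -0.1 = pressed to its stop. Spring-opened, push-push latch: pressed from shut to the stop and let go, it opens fully by itself in about 2 s, following the finger; pushed from open to the stop and let go, it rises to 0 and stays. Moving it takes 2 to 4 N, 8 N at the stop is ample; one more press would reopen it
- press_spot (a point): black disc 22 mm across on the cover's outer face, 82 mm from the hinge axis, centred in y; moves with the cover; z axis out of the outer face. Shut: 66 mm above the bench. Pressed to its stop (as both opening and relatching need) the spot is 8 mm lower; on the way down from open the latch can be felt as a short bump near level, which is not yet the stop. Press at 0.05 m/s or slower: slammed shut, the latch may miss and spring open again
- reset_button_top (a point): middle of the top of the red round button, 22 mm across, in a black collar 38 mm across; it stands in the compartment on the unit's centre line, 62 mm to the robot's side of the hinge axis (own x = -16 mm), its top 52 mm above the bench, pressed straight down
- reset_button (a joint): how far the red button is pressed, in m: 0 = out, 0.006 = fully in; a spring returns it, fully in takes 5 N
- oil_bottle: small amber bottle with black cap, 32 mm across, 75 mm high, 60 g; loose bystander, origin at the centre of its underside, z up; leave alone
- slide_box: closed blue slide box, 81 x 37 x 32 mm, 150 g; loose bystander, origin at the centre of its underside, z up; leave alone
- stain_jar: green glass jar with white lid, 46 mm across, 60 mm high, 120 g; loose bystander, origin at the centre of its underside, z up; leave alone
- beaker: clear open beaker, 48 mm across, 60 mm high, 60 g; loose bystander, origin at the centre of its underside, z up; leave alone
Things that resemble listed ones, but are neither listed nor needed, are in the scene too. Several things look just like the unit: the one meant starts farthest to the robot's right.

How it is judged:
On the way, in this order (a step that is already met when the one before it is completed fails the run):
1. the cover has popped open (past 1.4 rad) (value of joint cover above 1.4 rad), for 0.2 s.
2. the red button is pressed in (at least 4.5 of its 6 mm) with the cover open (value of joint reset_button above 0.0045 m and value of joint cover above 1 rad), for 0.1 s.
At the end, for the whole second after the job is handed in: The cover is latched shut (within 0.03 rad of 0) and still, the button is back out (within 1.5 mm), and the supply and the four things around it stand upright within 30 mm of where they began (value of joint cover between -0.03 and 0.03 rad and velocity of joint cover between -0.1 and 0.1 rad/s and value of joint reset_button below 0.0015 m and distance of each of oil_bottle, slide_box, stain_jar, beaker, unit from where it was at the start of the episode below 0.03 m and angle between each of oil_bottle, slide_box, stain_jar, beaker's own z axis and vertical below 0.2 rad and angle between unit's own z axis and vertical below 0.1 rad); the robot touches nothing.
It fails at once if a thing beside the supply, or the supply itself, was shifted or tipped (30 mm or more, or over 0.2 rad; the supply 0.1 rad) (not (distance of each of oil_bottle, slide_box, stain_jar, beaker, unit from where it was at the start of the episode below 0.03 m and angle between each of oil_bottle, slide_box, stain_jar, beaker's own z axis and vertical below 0.2 rad and angle between unit's own z axis and vertical below 0.1 rad)).
It fails at once if the supply or a thing beside it was lifted (more than 12 mm off the bench) (height (world z) of any of oil_bottle, slide_box, stain_jar, beaker, unit above 0.012 m).
It also fails if it takes over 59 s, if anything falls off the work surface, if the arm or the gripper's body presses on something with over 40 N, if the wrist force passes 120 N, or if a joint passes its speed limit or range.

### The arm

A 6-joint arm with a two-finger parallel gripper is mounted at the origin on the work surface. World frame = base frame: x ahead of the robot, y to its left, z up, the work surface at z = 0. Lengths are in m, angles in rad, forces in N, time in s.
With the tool pointing down it reaches from about 0.425 to 0.925 m from the base axis. Payload 12.5 kg.
Tool frame: the origin (TCP) lies on the centre line of the jaws, within the pads' length; the fingertips stand 11 mm ahead of it and the grasp point (between the pads) lies 8 mm behind it; z points along the fingers, y is the direction in which the jaws open and shut (so a half turn about z gives the same grasp; the last joint's range is limited). The gripper opens to 85 mm and grips with 20 to 120 N. Pads are 22 mm wide; open, the fingers measure 114 mm over their backs; the gripper's body (76 mm by 85 mm) begins 54 mm behind the grasp point. The pads swing forward as they close: fully open they stand 13 mm farther back than shut.
Start: joints at [1.046, 0.491, 1.559, -0, 1.092, -0.106], TCP at [0.254, 0.571, 0.242] pointing down, gripper open.
Joint ranges: [-3.1, 3.1], [-0.84, 2.19], [0.05, 2.79], [-1.13, 4.28], [0.06, 2.93], [-2.69, 2.69]. Speed limits (rad/s): [2.22, 2.22, 2.79, 3.14, 3.14, 3.14].

### API

Orientations are given as a unit quaternion [x, y, z, w].
In Python, from rig import ctrl gives the robot as it stands.
- The arm moves only by the tool drive_tool, never from a script. Its argument "commands" is one flat list of numbers, 6 for each row, row after row: the shift along the world's x, y, z in m, then the turn, a rotation vector about the world's x, y, z in degrees. A call has 1 to 20 rows; each row is the pose to reach, as a shift and turn from the pose commanded when the call began; what a row does not reach only later rows make up. A row lasts 1/12 s, in which the tool goes at most 41.7 mm and 7.16 degrees, less where a joint would pass 70% of its speed; a pose out of reach is approached as far as the arm can. A call with a gripper value outside its range is refused whole. "hand" is the finger opening in m, from 0 to 0.0854, set as the call begins (left out, the last holds). The fingers move at their own pace and stop on an object; "force" is the grip in N (left out, the last holds). Time passes only in rows, so rows that repeat a pose let the fingers close. It gives the time, the measured TCP pose, the force and the opening at its end, in the units of the state.
- ctrl.observe(): the state, without advancing time (a new reading comes with each control period).
- ctrl.snapshot(name): name is "scene" or "side" or "wrist"; returns a dict with "img" (420x560x3 uint8, red, green, blue), "range_z" (420x560 float32, m along the optical axis (not along the pixel's ray), 0 where there is no reading), "intrinsics" (3x3 intrinsics, pixels), "view" (4x4, takes a point from world to camera coordinates); the wrist camera has in their place "hand_eye" (4x4, takes a point from camera to tool coordinates, whose origin is the TCP and whose axes are the flange's). Camera axes: x right, y up, looking along -z (the intrinsics and any distortion apply to the point x, -y, -z); pixel columns grow to the right and rows downward; lengths in m; the calibration is good to about 2 mm. A picture is of the moment at which its call begins: read the wrist's pose just before it.
- ctrl.job_done(): hands the job in, once; it reports no verdict.
The state is a dict: "clock": time; "joint_pos": joint angles; "qd": joint speeds; "joint_torque": joint torques, N m; "position": TCP position; "tool_rot": TCP orientation; "ft_force": force on the tool from outside, world axes, zero at the start; "moment": the same for the moment, N m; "finger_gap": finger opening in m.
Only numpy, scipy, OpenCV 4.12 (cv2) and the standard library are available. Lean on these libraries where they do the work, as an engineer would, in place of code of your own. Each camera call takes 0.05 s, during which the arm holds its last target.

## Working session

There is one attempt and no reset: what is moved stays moved. The work goes in short steps, Python scripts to look and compute and a tool call to move; the robot and the scene stay as the last step left them, time stands still between calls to the robot, and variables do not carry over. Pictures are saved under pics/ and viewed, and the job is handed in when it is done.

Besides the shell and the picture viewer there is one more tool, called after "Request:" as name(argument=value, ...) on one line, values as JSON. drive_tool: Moves the arm, as the interface text tells. Its arguments: {"type":"object","properties":{"commands":{"type":"array"},"hand":{"type":"number"},"force":{"type":"number"}},"required":["commands"]}

```bash
mkdir -p pics
python3 - <<'E'
from rig import ctrl
import cv2,numpy as np
s=ctrl.observe();print({k:np.round(v,3) for k,v in s.items()})
for n in["scene","side","wrist"]:
    d=ctrl.snapshot(n);cv2.imwrite(f"pics/{n}0.png",d["img"][:,:,::-1]);np.savez(f"{n}0.npz",**d)
    print(n,d["intrinsics"],d.get("view",d.get("hand_eye")))
E
```

```text
{'clock': np.float64(0.0), 'joint_pos': array([ 1.046,  0.492,  1.559, -0.   ,  1.092, -0.106]), 'qd': array([-0.   ,  0.001, -0.001,  0.001, -0.001,  0.001]), 'joint_torque': array([-0.0000e+00, -6.1844e+01, -2.6159e+01, -0.0000e+00,  4.0000e-03,
        0.0000e+00]), 'position': array([0.254, 0.571, 0.242]), 'tool_rot': array([ 0.208,  0.978, -0.001, -0.   ]), 'ft_force': array([-0.392,  0.465, -0.025]), 'moment': array([-0.035,  0.052,  0.027]), 'finger_gap': np.float64(0.086)}
scene [[540.77755414   0.         280.95022282]
 [  0.         540.77755414 215.61946064]
 [  0.           0.           1.        ]] [[ 2.89554658e-01  9.57160958e-01 -1.00028091e-03 -2.15398130e-01]
 [-5.41249403e-01  1.64597303e-01  8.24594938e-01  2.15721557e-01]
 [ 7.89434724e-01 -2.38223904e-01  5.65722713e-01 -1.46390961e+00]
 [ 0.00000000e+00  0.00000000e+00  0.00000000e+00  1.00000000e+00]]
side [[543.41924735   0.         281.78400279]
 [  0.         543.41924735 211.30069627]
 [  0.           0.           1.        ]] [[ 0.86905518 -0.49471105 -0.0020193  -0.4378141 ]
 [ 0.27302809  0.47621457  0.83586802 -0.22863265]
 [-0.41255153 -0.72696675  0.54892675 -0.98927813]
 [ 0.          0.          0.          1.        ]]
wrist [[371.43784909   0.         279.82410175]
 [  0.         371.43784909 208.51092553]
 [  0.           0.           1.        ]] [[-2.49699226e-05  9.55343774e-01  2.95496655e-01  7.54027051e-02]
 [ 9.99999590e-01 -2.43745160e-04  8.72532156e-04  1.25257970e-03]
 [ 9.05594042e-04  2.95496556e-01 -9.55343376e-01 -1.30668571e-01]
 [ 0.00000000e+00  0.00000000e+00  0.00000000e+00  1.00000000e+00]]
```

View pics/scene0.png

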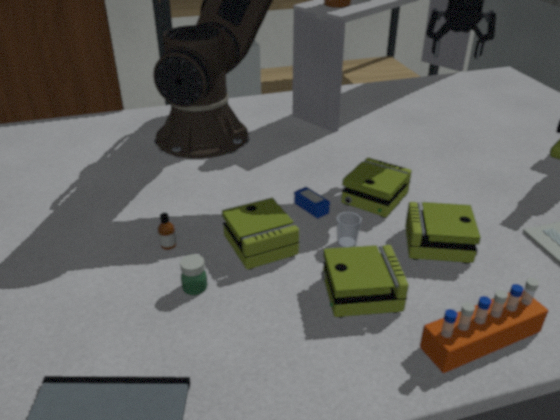

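View pics/side0.png

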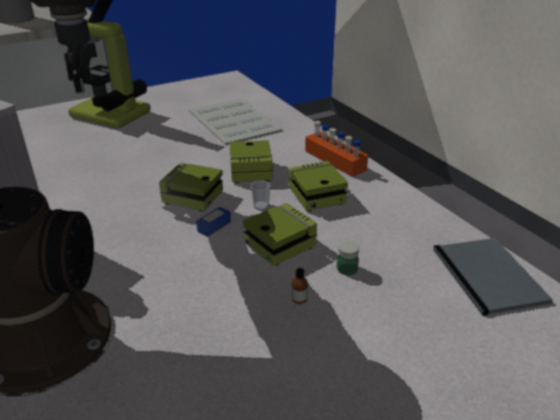

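View pics/wrist0.png

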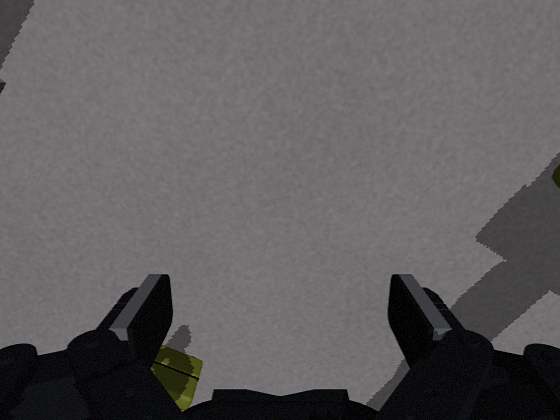

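Four lime units are in view. The one at scene pixel (260,230) looks to be the farthest to -y, so I'll measure them all.

```bash
cat > h.py <<'E'
import numpy as np,cv2
def cloud(d,view=None):
    K=d["intrinsics"];z=d["range_z"].astype(float)
    v,u=np.mgrid[:z.shape[0],:z.shape[1]]
    X=(u-K[0,2])/K[0,0]*z;Y=(v-K[1,2])/K[1,1]*z
    P=np.stack([X,-Y,-z,np.ones_like(z)],-1)
    M=np.linalg.inv(d["view"]) if view is None else view
    return (P@M.T)[...,:3]
E
python3 - <<'E'
from h import *
for n in["scene","side"]:
    d=np.load(n+"0.npz");P=cloud(d)
    hsv=cv2.cvtColor(d["img"],cv2.COLOR_RGB2HSV)
    m=(cv2.inRange(hsv,(25,100,40),(45,255,255))>0)
    ok=m&(d["range_z"]>0)&(P[...,2]>.061)&(P[...,2]<.075)
    c,l,st,ce=cv2.connectedComponentsWithStats(cv2.morphologyEx(ok.astype(np.uint8),cv2.MORPH_CLOSE,np.ones((5,5))))
    for i in range(1,c):
        if st[i,4]<200:continue
        q=P[(l==i)&ok];r=cv2.minAreaRect(q[:,:2].astype(np.float32)*1000)
        print(n,ce[i].round(),st[i,4],q.mean(0).round(3),r)
    pts=dict(scene=[(252,208),(342,267),(465,220),(390,170),(167,235),(193,265),(312,195),(348,230)],side=[(265,228),(322,182),(250,145),(206,180),(300,275),(347,250),(213,215),(261,190)])[n]
    for u,v in pts: print(n,(u,v),P[v,u].round(3))
E
python3 - <<'E'
import cv2,numpy as np
a=cv2.imread('pics/scene0.png');b=cv2.imread('pics/side0.png')
A=cv2.resize(a[180:290,140:320],None,fx=4,fy=4,interpolation=2);cv2.imwrite('pics/c1.png',A)
B=cv2.resize(b[190:310,220:380],None,fx=4,fy=4,interpolation=2);cv2.imwrite('pics/c2.png',B)
E
```

```text
scene [377. 176.] 1354 [0.436 0.307 0.064] ((428.882568359375, 312.0261535644531), (106.38678741455078, 120.59577941894531), 40.251564025878906)
scene [259. 222.] 2072 [0.522 0.023 0.065] ((519.6314086914062, 25.710124969482422), (119.55477905273438, 111.31829071044922), 8.015356063842773)
scene [443. 220.] 2002 [0.621 0.359 0.064] ((615.9920654296875, 358.1435852050781), (120.80087280273438, 110.16392517089844), 65.91926574707031)
scene [362. 268.] 2770 [0.705 0.153 0.064] ((701.3494262695312, 158.4151611328125), (120.93134307861328, 113.22251892089844), 79.03509521484375)
scene (252, 208) [0.48  0.021 0.067]
scene (342, 267) [0.694 0.122 0.065]
scene (465, 220) [0.633 0.397 0.064]
scene (390, 170) [0.414 0.349 0.062]
scene (167, 235) [ 0.474 -0.146  0.034]
scene (193, 265) [ 0.608 -0.116  0.058]
scene (312, 195) [0.416 0.169 0.031]
scene (348, 230) [0.579 0.182 0.049]
side [250. 152.] 834 [0.607 0.355 0.065] ((608.131591796875, 356.3606262207031), (130.7041473388672, 104.68766784667969), 66.31332397460938)
side [318. 176.] 1086 [0.693 0.151 0.065] ((695.5242309570312, 159.35153198242188), (129.98141479492188, 109.81391906738281), 78.64337921142578)
side [192. 177.] 1028 [0.421 0.302 0.065] ((420.7842102050781, 308.0185546875), (112.06771087646484, 116.66287231445312), 40.37828826904297)
side [279. 224.] 1557 [0.506 0.019 0.065] ((510.33642578125, 23.13534927368164), (120.91157531738281, 111.83529663085938), 8.914715766906738)
side (265, 228) [0.473 0.018 0.066]
side (322, 182) [0.688 0.124 0.064]
side (250, 145) [0.626 0.392 0.064]
side (206, 180) [0.445 0.274 0.064]
side (300, 275) [ 0.455 -0.155  0.069]
side (347, 250) [ 0.585 -0.126  0.06 ]
side (213, 215) [0.415 0.168 0.032]
side (261, 190) [0.546 0.175 0.057]
```

View pics/c1.png

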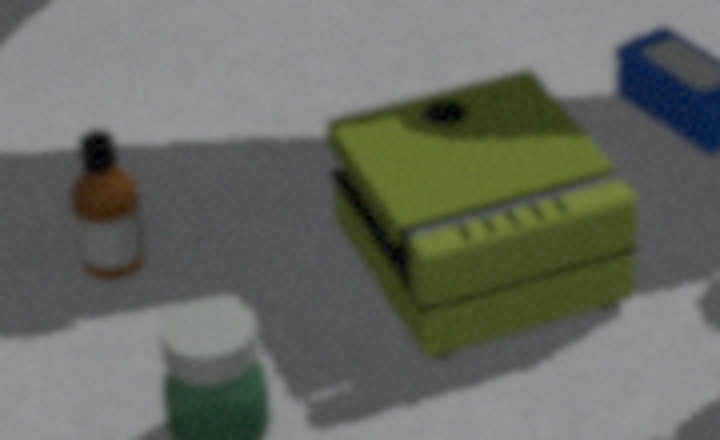

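View pics/c2.png

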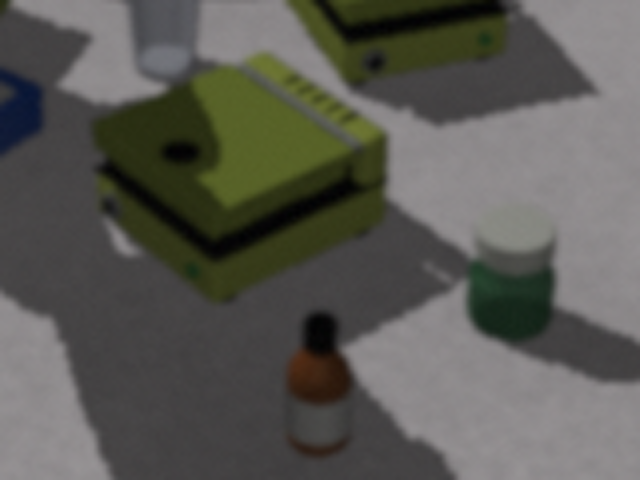

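The lime-green unit is at about spot (0.476, 0.020), yaw about 8.5°. Its spot is at scene (251.5,208) and side (265,228). I'll move above it with the gripper closed and the wrist camera on the robot side, then refine with the wrist view.

Request:
drive_tool(commands=[0.222,-0.551,0,0,0,32.5,0.222,-0.551,0,0,0,32.5,0.222,-0.551,0,0,0,32.5,0.222,-0.551,0,0,0,32.5,0.222,-0.551,0,0,0,32.5,0.222,-0.551,0,0,0,32.5,0.222,-0.551,0,0,0,32.5,0.222,-0.551,0,0,0,32.5,0.222,-0.551,0,0,0,32.5,0.222,-0.551,0,0,0,32.5,0.222,-0.551,0,0,0,32.5,0.222,-0.551,0,0,0,32.5,0.222,-0.551,0,0,0,32.5,0.222,-0.551,0,0,0,32.5,0.222,-0.551,0,0,0,32.5,0.222,-0.551,0,0,0,32.5,0.222,-0.551,0,0,0,32.5,0.222,-0.551,0,0,0,32.5], hand=0)

```text
clock: 1.65
position: [0.4757, 0.0205, 0.2422]
tool_rot: [-0.074, 0.997, 0.0, -0.0]
ft_force: [-0.3, -0.8, -0.7]
finger_gap: -0.0001
```

```bash
cat > w.py <<'E'
from rig import ctrl
from h import *
from scipy.spatial.transform import Rotation as R
import sys
n=sys.argv[1]
s=ctrl.observe();d=ctrl.snapshot("wrist")
T=np.eye(4);T[:3,:3]=R.from_quat(s["tool_rot"]).as_matrix();T[:3,3]=s["position"]
P=cloud(d,T@d["hand_eye"]);cv2.imwrite(f"pics/{n}.png",d["img"][:,:,::-1]);np.savez(n+".npz",P=P,**d)
print({k:np.round(s[k],3) for k in("clock","position","tool_rot","ft_force","finger_gap","joint_pos")})
hsv=cv2.cvtColor(d["img"],cv2.COLOR_RGB2HSV)
ok=(cv2.inRange(hsv,(25,100,30),(45,255,255))>0)&(P[...,2]>.058)&(P[...,2]<.075)&(abs(P[...,1]-.025)<.1)
q=P[ok]
if len(q): print(cv2.minAreaRect(q[:,:2].astype(np.float32)*1000),q[:,2].mean())
E
python3 w.py w1
```

```text
{'clock': np.float64(1.65), 'position': array([0.476, 0.021, 0.242]), 'tool_rot': array([-0.074,  0.997,  0.   , -0.   ]), 'ft_force': array([-0.258, -0.828, -0.706]), 'finger_gap': np.float64(-0.0), 'joint_pos': array([-0.096,  0.281,  1.911,  0.   ,  0.951, -1.815])}
((514.2642822265625, 26.05596160888672), (121.61175537109375, 109.46222686767578), 8.700575828552246) 0.06505079604007132
```

View pics/w1.png

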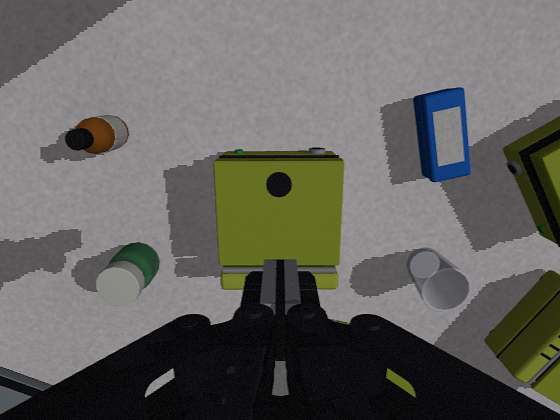

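Run:
```python
import numpy as np
d=np.load('w1.npz');P=d['P'];g=d['img'].max(2)
m=(g<45);mm=np.zeros_like(m);mm[168:200,262:297]=1;m&=mm
print(m.sum(),np.argwhere(m).mean(0),np.median(P[m],0))
th=np.radians(8.6);u=np.array([np.cos(th),np.sin(th)])
for c in(np.array([.5143,.0261]),):
    o=c-.005*u;print('origin',o,'spot',o-.036*u,'button',o-.016*u,'hinge',o+.046*u)
```

```text
484 [184.14256198 278.46487603] [0.47419593 0.02001779 0.06559843]
origin [0.50935622 0.02535232] spot [0.47376099 0.01996905] button [0.49353612 0.02295976] hinge [0.55483901 0.03223095]
```

Wrist estimate: spot (0.474, 0.020) seen at (279,184), button (0.4935, 0.023), hinge (0.555, 0.032), yaw 8.6°. I'll descend to just above the spot.

Request:
drive_tool(commands=[-0.002,0,-0.04,0,0,0,-0.002,0,-0.08,0,0,0,-0.002,0,-0.12,0,0,0,-0.002,0,-0.145,0,0,0,-0.002,0,-0.15,0,0,0,-0.002,0,-0.15,0,0,0,-0.002,0,-0.15,0,0,0])

```text
clock: 2.28
position: [0.4746, 0.0206, 0.0933]
tool_rot: [-0.075, 0.997, -0.0, 0.0]
ft_force: [0.3, -0.2, 0.6]
finger_gap: 0.0003
```

Request:
drive_tool(commands=[0,0,-0.003,0,0,0,0,0,-0.006,0,0,0,0,0,-0.009,0,0,0,0,0,-0.012,0,0,0,0,0,-0.015,0,0,0,0,0,-0.018,0,0,0,0,0,-0.018,0,0,0])

```text
clock: 2.87
position: [0.4741, 0.02, 0.0739]
tool_rot: [-0.074, 0.997, 0.0, -0.0]
ft_force: [0.6, 0.5, 1.5]
finger_gap: -0.0005
```

Request:
drive_tool(commands=[0,0,-0.002,0,0,0,0,0,-0.004,0,0,0,0,0,-0.004,0,0,0])

```text
clock: 3.12
position: [0.4742, 0.0199, 0.0703]
tool_rot: [-0.074, 0.997, -0.0, 0.0]
ft_force: [-0.4, -0.9, 4.9]
finger_gap: -0.0003
```

Request:
drive_tool(commands=[0,0,-0.002,0,0,0,0,0,-0.002,0,0,0])

```text
clock: 3.28
position: [0.4743, 0.0199, 0.0694]
tool_rot: [-0.074, 0.997, -0.0, 0.001]
ft_force: [-4.5, -1.9, 24.0]
finger_gap: 0.0001
```

Stop reached at 24 N, with TCP z 0.0694. I'll release upward.

Request:
drive_tool(commands=[0,0,0.003,0,0,0,0,0,0.007,0,0,0,0,0,0.012,0,0,0,0,0,0.02,0,0,0,0,0,0.035,0,0,0,0,0,0.055,0,0,0,0,0,0.075,0,0,0,0,0,0.095,0,0,0,0,0,0.11,0,0,0,0,0,0.11,0,0,0,0,0,0.11,0,0,0,0,0,0.11,0,0,0,0,0,0.11,0,0,0,0,0,0.11,0,0,0,0,0,0.11,0,0,0,0,0,0.11,0,0,0,0,0,0.11,0,0,0,0,0,0.11,0,0,0,0,0,0.11,0,0,0,0,0,0.11,0,0,0])

```text
clock: 4.95
position: [0.4742, 0.02, 0.1783]
tool_rot: [-0.074, 0.997, 0.0, 0.0]
ft_force: [-0.5, -0.3, 0.9]
finger_gap: -0.0001
```

Request:
drive_tool(commands=[0,0,0,0,0,0,0,0,0,0,0,0,0,0,0,0,0,0,0,0,0,0,0,0,0,0,0,0,0,0,0,0,0,0,0,0,0,0,0,0,0,0,0,0,0,0,0,0,0,0,0,0,0,0])

```text
clock: 5.7
position: [0.4741, 0.02, 0.1783]
tool_rot: [-0.074, 0.997, 0.0, 0.0]
ft_force: [1.0, 0.2, 0.7]
finger_gap: -0.0003
```

```bash
python3 w.py w2
python3 - <<'E'
from rig import ctrl
import cv2,numpy as np
a=[]
for n,sl in(("scene",np.s_[130:290,160:360]),("side",np.s_[120:280,200:400])):
    d=ctrl.snapshot(n);np.savez(n+"2.npz",**d);a.append(cv2.resize(d["img"][sl][:,:,::-1],None,fx=2,fy=2,interpolation=2))
cv2.imwrite("pics/o2.png",np.hstack(a))
E
```

```text
{'clock': np.float64(5.7), 'position': array([0.474, 0.02 , 0.178]), 'tool_rot': array([-0.074,  0.997,  0.   ,  0.   ]), 'ft_force': array([0.987, 0.232, 0.746]), 'finger_gap': np.float64(-0.0), 'joint_pos': array([-0.097,  0.367,  1.992,  0.   ,  0.783, -1.817])}
((552.736328125, 32.28620147705078), (15.163704872131348, 108.75635528564453), 7.851583957672119) 0.06829464788927249
```

View pics/o2.png

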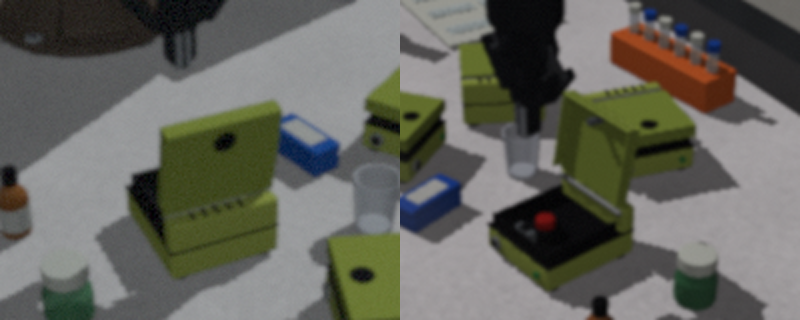

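View pics/w2.png

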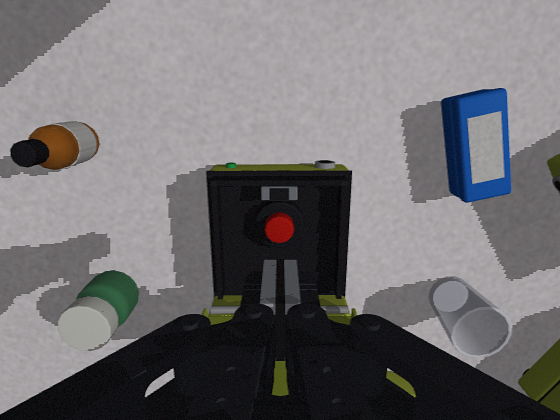

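The cover is fully open and the red button is visible at wrist (279,228). I'll measure the button.

Run:
```python
import numpy as np
d=np.load('w2.npz');P=d['P'];i=d['img'].astype(int)
m=(i[...,0]>100)&(i[...,1]<50);m[:200]=0;m[260:]=0;m[:,:250]=0;m[:,310:]=0
print(m.sum(),np.argwhere(m).mean(0),P[m].mean(0),np.median(P[m],0))
```

```text
610 [228.60983607 279.50491803] [0.49288544 0.02345271 0.05492782] [0.49278756 0.02359872 0.05477846]
```

Request:
drive_tool(commands=[0.019,0.003,-0.02,0,0,0,0.019,0.003,-0.055,0,0,0,0.019,0.003,-0.085,0,0,0,0.019,0.003,-0.103,0,0,0,0.019,0.003,-0.108,0,0,0,0.019,0.003,-0.108,0,0,0])

```text
clock: 6.35
position: [0.4927, 0.023, 0.0693]
tool_rot: [-0.074, 0.997, 0.0, -0.001]
ft_force: [-0.9, 0.7, -0.4]
finger_gap: -0.0002
```

Request:
drive_tool(commands=[0,0,-0.003,0,0,0,0,0,-0.006,0,0,0,0,0,-0.009,0,0,0,0,0,-0.011,0,0,0,0,0,-0.012,0,0,0,0,0,-0.012,0,0,0])

```text
clock: 6.85
position: [0.4939, 0.023, 0.0606]
tool_rot: [-0.074, 0.997, -0.0, 0.002]
ft_force: [-4.9, 1.1, 29.7]
finger_gap: -0.0
```

30 N arrived a little earlier than I expected, so I'll look before deciding.

```bash
python3 w.py w3
python3 - <<'E'
from rig import ctrl
import cv2,numpy as np
a=[]
d=ctrl.snapshot("side");cv2.imwrite("pics/o3.png",cv2.resize(d["img"][150:270,220:370][:,:,::-1],None,fx=5,fy=5,interpolation=2))
E
```

```text
{'clock': np.float64(6.85), 'position': array([0.494, 0.023, 0.061]), 'tool_rot': array([-0.074,  0.997, -0.   ,  0.002]), 'ft_force': array([-4.87 ,  1.051, 29.695]), 'finger_gap': np.float64(-0.0), 'joint_pos': array([-0.087,  0.589,  2.042,  0.   ,  0.507, -1.807])}
```

View pics/o3.png

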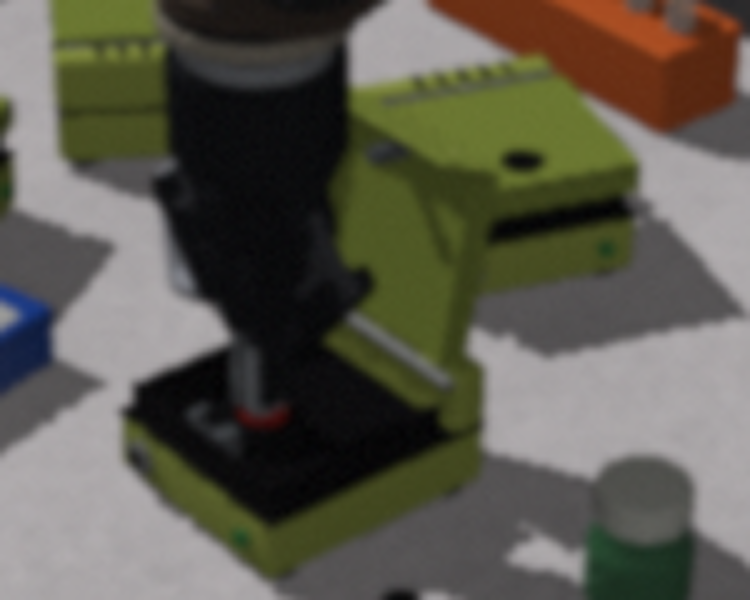

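View pics/w3.png

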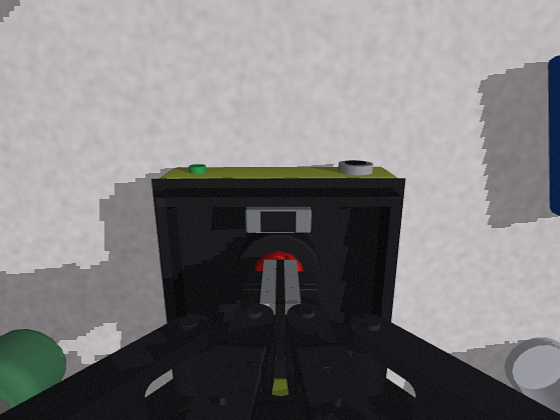

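Nothing else is in contact; the fingertip sits on the red button alone. I'll measure force against height on release to confirm the travel.

Request:
drive_tool(commands=[0,0,0.002,0,0,0,0,0,0.002,0,0,0])

```text
clock: 7.12
position: [0.4938, 0.023, 0.0616]
tool_rot: [-0.074, 0.997, -0.0, 0.001]
ft_force: [-0.6, 0.1, 4.6]
finger_gap: 0.0
```

Request:
drive_tool(commands=[0,0,0.002,0,0,0,0,0,0.002,0,0,0])

```text
clock: 7.28
position: [0.4938, 0.023, 0.0632]
tool_rot: [-0.074, 0.997, -0.0, 0.001]
ft_force: [1.3, -0.1, 3.3]
finger_gap: 0.0001
```

Request:
drive_tool(commands=[0,0,0.002,0,0,0,0,0,0.002,0,0,0])

```text
clock: 7.45
position: [0.4936, 0.023, 0.0648]
tool_rot: [-0.074, 0.997, -0.0, 0.001]
ft_force: [1.3, -0.2, 2.8]
finger_gap: 0.0002
```

Request:
drive_tool(commands=[0,0,0.002,0,0,0,0,0,0.002,0,0,0])

```text
clock: 7.62
position: [0.4931, 0.023, 0.0665]
tool_rot: [-0.074, 0.997, 0.0, -0.0]
ft_force: [-0.1, -0.3, 1.6]
finger_gap: -0.0001
```

Request:
drive_tool(commands=[0,0,0.002,0,0,0,0,0,0.002,0,0,0])

```text
clock: 7.78
position: [0.4928, 0.0231, 0.0683]
tool_rot: [-0.074, 0.997, 0.0, -0.0]
ft_force: [1.1, -0.5, -0.2]
finger_gap: -0.0002
```

Force fell from 4.6 N to 0 between z 0.0616 and 0.067. That is about 6 mm of travel with the spring at about 5 N, so the button was fully in and has returned. Next I'll go up and over, behind the cover.

Request:
drive_tool(commands=[0,0,0.03,0,0,0,0,0,0.07,0,0,0,0,0,0.11,0,0,0,0,0,0.15,0,0,0,0.03,0.004,0.155,0,0,0,0.07,0.01,0.155,0,0,0,0.11,0.016,0.155,0,0,0,0.115,0.017,0.155,0,0,0,0.115,0.017,0.155,0,0,0,0.115,0.017,0.155,0,0,0])

```text
clock: 8.62
position: [0.6072, 0.0401, 0.2223]
tool_rot: [-0.074, 0.997, 0.0, -0.001]
ft_force: [-1.9, -0.0, -0.9]
finger_gap: 0.0003
```

```bash
python3 w.py w4
python3 - <<'E'
from rig import ctrl
from h import *
a=[]
for n,sl in(("scene",np.s_[110:270,180:380]),("side",np.s_[100:260,220:420])):
    d=ctrl.snapshot(n);P=cloud(d);a.append(cv2.resize(d["img"][sl][:,:,::-1],None,fx=2,fy=2,interpolation=2))
    hsv=cv2.cvtColor(d["img"],cv2.COLOR_RGB2HSV)
    th=np.radians(8.6);o=np.array([.5094,.0254]);Q=P[...,:2]-o
    X=Q@[np.cos(th),np.sin(th)];Y=Q@[-np.sin(th),np.cos(th)]
    m=(cv2.inRange(hsv,(25,100,30),(45,255,255))>0)&(abs(X)<.1)&(abs(Y)<.06)&(P[...,2]>.075)
    for z in np.arange(.08,.17,.01):
        k=m&(abs(P[...,2]-z)<.005)
        if k.sum()>5: print(n,round(z,3),np.percentile(X[k],[5,50,95]).round(4),k.sum())
cv2.imwrite("pics/o4.png",np.hstack(a))
E
```

```text
{'clock': np.float64(8.617), 'position': array([0.607, 0.04 , 0.222]), 'tool_rot': array([-0.074,  0.997,  0.   , -0.001]), 'ft_force': array([-1.918, -0.042, -0.858]), 'finger_gap': np.float64(0.0), 'joint_pos': array([-0.043,  0.488,  1.623,  0.   ,  1.033, -1.762])}
((612.903564453125, 81.39608764648438), (213.96502685546875, 98.47958374023438), 38.75752258300781) 0.06543823971918816
scene 0.08 [0.0512 0.0543 0.0562] 224
scene 0.09 [0.0535 0.0561 0.0581] 222
scene 0.1 [0.0559 0.0579 0.06  ] 233
scene 0.11 [0.0563 0.0597 0.0616] 241
scene 0.12 [0.0593 0.0616 0.0635] 234
scene 0.13 [0.061  0.0636 0.0656] 228
scene 0.14 [0.0634 0.0654 0.0673] 215
scene 0.15 [0.0653 0.0671 0.0691] 235
scene 0.16 [0.057  0.0656 0.0695] 442
side 0.08 [0.0393 0.0475 0.0503] 149
side 0.09 [0.0402 0.0493 0.0523] 152
side 0.1 [0.0417 0.0508 0.0537] 151
side 0.11 [0.0451 0.053  0.056 ] 176
side 0.12 [0.046  0.0545 0.0575] 164
side 0.13 [0.0467 0.0566 0.0591] 167
side 0.14 [0.0492 0.0582 0.0612] 153
side 0.15 [0.0487 0.0595 0.0621] 113
side 0.16 [0.0495 0.0566 0.0649] 192
```

View pics/o4.png

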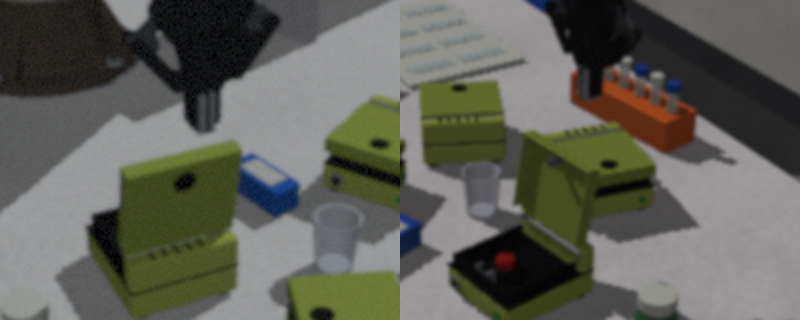

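The cover matches the model (outer face at own x 0.068 at the top, 10° past upright) and the finger is about 20 mm behind it. I'll descend and compute the arc.

Request:
drive_tool(commands=[0,0,-0.03,0,0,0,0,0,-0.055,0,0,0,0,0,-0.067,0,0,0,0,0,-0.067,0,0,0,0,0,-0.067,0,0,0])

```text
clock: 9.18
position: [0.6077, 0.0399, 0.1566]
tool_rot: [-0.074, 0.997, 0.0, -0.0]
ft_force: [-0.5, 0.1, 0.2]
finger_gap: -0.0
```

Run:
```python
from rig import ctrl
import numpy as np
s=ctrl.observe();p=s["position"];print(p,s["ft_force"])
th=np.radians(8.6);u=np.array([np.cos(th),np.sin(th)]);o=np.array([.5094,.0254])
print('own',(p[:2]-o)@u,(p[:2]-o)@[-u[1],u[0]])
for t in range(95,-1,-5):
    a=np.radians(t);r=.082+.010*(1-min(t,90)/90)
    x=.046-r*np.cos(a)+.004*np.sin(a)+.011; z=.062+r*np.sin(a)+.004*np.cos(a)+.0146
    w=o+x*u; print(t,np.round([w[0]-p[0],w[1]-p[1],z-p[2]],3))
```

```text
[0.60766235 0.03985401 0.15658763] [-0.51996269  0.12066994  0.21354208]
own 0.09931890950573334 -0.0004021989682286648
95 [-0.031 -0.004  0.001]
90 [-0.038 -0.005  0.002]
85 [-0.045 -0.006  0.003]
80 [-0.052 -0.007  0.003]
75 [-0.059 -0.009  0.002]
70 [-0.067 -0.01   0.001]
65 [-0.074 -0.011 -0.001]
60 [-0.081 -0.012 -0.004]
55 [-0.087 -0.013 -0.007]
50 [-0.094 -0.014 -0.011]
45 [-0.1   -0.015 -0.016]
40 [-0.106 -0.016 -0.021]
35 [-0.111 -0.016 -0.026]
30 [-0.116 -0.017 -0.032]
25 [-0.12  -0.018 -0.039]
20 [-0.124 -0.018 -0.046]
15 [-0.127 -0.019 -0.053]
10 [-0.13  -0.019 -0.06 ]
5 [-0.132 -0.02  -0.068]
0 [-0.133 -0.02  -0.076]
```

Request:
drive_tool(commands=[-0.01,-0.001,0,0,0,0,-0.02,-0.003,0,0,0,0,-0.026,-0.004,0,0,0,0,-0.031,-0.004,0.001,0,0,0,-0.038,-0.005,0.002,0,0,0,-0.045,-0.006,0.003,0,0,0,-0.052,-0.007,0.003,0,0,0,-0.059,-0.009,0.002,0,0,0,-0.067,-0.01,0.001,0,0,0,-0.067,-0.01,0.001,0,0,0])

```text
clock: 10.02
position: [0.5396, 0.0298, 0.1571]
tool_rot: [-0.074, 0.997, 0.0, -0.001]
ft_force: [0.3, 0.3, -0.1]
finger_gap: -0.0004
```

```bash
cat > look.py <<'E'
from rig import ctrl
from h import *
import sys
a=[]
for n,sl in(("scene",np.s_[110:270,180:380]),("side",np.s_[100:260,220:420])):
    d=ctrl.snapshot(n);a.append(cv2.resize(d["img"][sl][:,:,::-1],None,fx=2,fy=2,interpolation=2))
cv2.imwrite(f"pics/{sys.argv[1]}.png",np.hstack(a))
E
python3 look.py o5
```

```text
(no output)
```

View pics/o5.png

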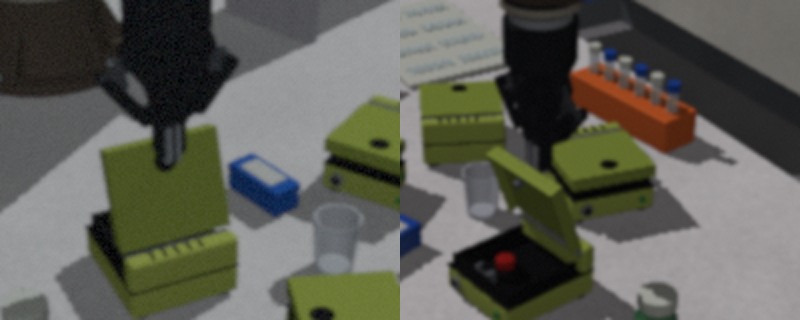

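The cover is following, at about 70°. I'll continue the arc to about 15°.

Request:
drive_tool(commands=[-0.007,-0.001,-0.002,0,0,0,-0.014,-0.002,-0.005,0,0,0,-0.02,-0.003,-0.008,0,0,0,-0.027,-0.004,-0.012,0,0,0,-0.033,-0.005,-0.017,0,0,0,-0.039,-0.006,-0.022,0,0,0,-0.044,-0.006,-0.027,0,0,0,-0.049,-0.007,-0.033,0,0,0,-0.053,-0.008,-0.04,0,0,0,-0.057,-0.008,-0.047,0,0,0,-0.06,-0.009,-0.054,0,0,0,-0.06,-0.009,-0.054,0,0,0])

```text
clock: 11.12
position: [0.4801, 0.021, 0.1019]
tool_rot: [-0.074, 0.997, 0.0, -0.001]
ft_force: [-1.1, 0.4, 1.2]
finger_gap: -0.0
```

```bash
python3 look.py o6
```

```text
(no output)
```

View pics/o6.png

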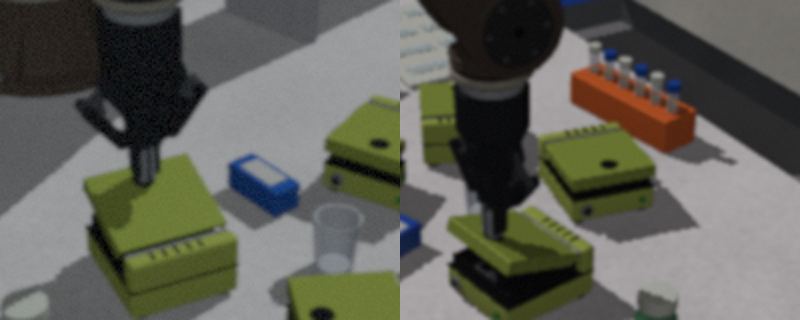

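The cover is near 15°. Next is a slow press, 3 mm per row, down onto the spot.

Request:
drive_tool(commands=[-0.002,0,-0.003,0,0,0,-0.003,0,-0.006,0,0,0,-0.004,-0.001,-0.009,0,0,0,-0.005,-0.001,-0.012,0,0,0,-0.006,-0.001,-0.015,0,0,0,-0.006,-0.001,-0.018,0,0,0,-0.006,-0.001,-0.021,0,0,0,-0.006,-0.001,-0.024,0,0,0,-0.006,-0.001,-0.026,0,0,0,-0.006,-0.001,-0.026,0,0,0])

```text
clock: 12.05
position: [0.4749, 0.02, 0.0768]
tool_rot: [-0.074, 0.997, 0.0, -0.0]
ft_force: [-0.1, 0.7, 0.0]
finger_gap: 0.0001
```

Request:
drive_tool(commands=[0,0,-0.002,0,0,0,0,0,-0.004,0,0,0,0,0,-0.004,0,0,0])

```text
clock: 12.3
position: [0.4752, 0.02, 0.0731]
tool_rot: [-0.074, 0.997, 0.0, -0.0]
ft_force: [-1.3, 0.0, 0.2]
finger_gap: -0.0001
```

Request:
drive_tool(commands=[0,0,-0.002,0,0,0,0,0,-0.003,0,0,0,0,0,-0.003,0,0,0])

```text
clock: 12.55
position: [0.4752, 0.02, 0.0703]
tool_rot: [-0.074, 0.997, 0.0, 0.0]
ft_force: [-0.8, 0.2, 4.1]
finger_gap: -0.0002
```

Request:
drive_tool(commands=[0,0,-0.001,0,0,0,0,0,-0.002,0,0,0,0,0,-0.002,0,0,0])

```text
clock: 12.8
position: [0.4753, 0.02, 0.0692]
tool_rot: [-0.074, 0.997, -0.0, 0.0]
ft_force: [-4.5, -0.0, 21.0]
finger_gap: -0.0001
```

Stop reached: 21 N at z 0.0692, the same stop as in the first press. I'll release slowly, then clear.

Request:
drive_tool(commands=[0,0,0.003,0,0,0,0,0,0.006,0,0,0,0,0,0.009,0,0,0,0,0,0.012,0,0,0,0,0,0.016,0,0,0,0,0,0.03,0,0,0,0,0,0.06,0,0,0,0,0,0.1,0,0,0,0,0,0.14,0,0,0,0,0,0.15,0,0,0,0,0,0.15,0,0,0,0,0,0.15,0,0,0,0,0,0.15,0,0,0,0,0,0.15,0,0,0,0,0,0.15,0,0,0])

```text
clock: 14.05
position: [0.4748, 0.02, 0.2172]
tool_rot: [-0.074, 0.997, 0.0, -0.001]
ft_force: [0.1, 0.1, 0.6]
finger_gap: 0.0
```

```bash
python3 look.py o7; python3 w.py w7
```

```text
{'clock': np.float64(14.15), 'position': array([0.475, 0.02 , 0.218]), 'tool_rot': array([-0.074,  0.997,  0.   , -0.001]), 'ft_force': array([-0.123,  0.254, -0.065]), 'finger_gap': np.float64(0.0), 'joint_pos': array([-0.097,  0.312,  1.944,  0.   ,  0.887, -1.816])}
((514.146728515625, 26.20468521118164), (121.36909484863281, 109.599609375), 8.542167663574219) 0.06503440683501162
```

View pics/o7.png

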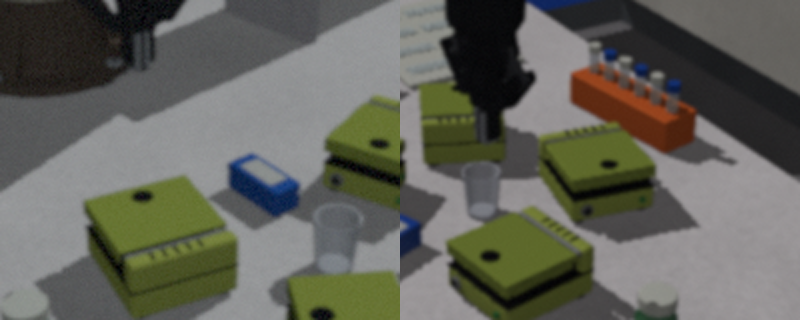

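View pics/w7.png

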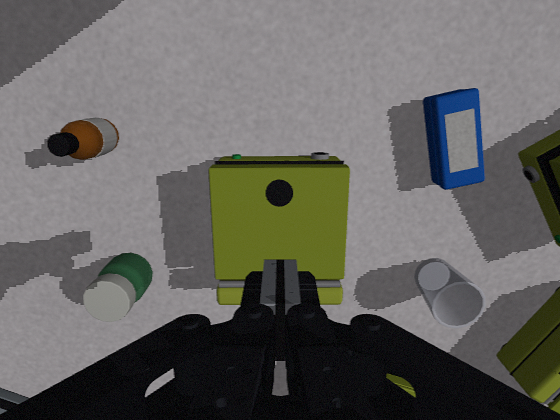

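The cover appears shut, with the spot at wrist (279,193), and the unit's pose is unchanged. I'll wait a little, then check the cover tilt before handing in.

Request:
drive_tool(commands=[0,0,0,0,0,0,0,0,0,0,0,0,0,0,0,0,0,0,0,0,0,0,0,0,0,0,0,0,0,0,0,0,0,0,0,0,0,0,0,0,0,0,0,0,0,0,0,0,0,0,0,0,0,0,0,0,0,0,0,0])

```text
clock: 15.03
position: [0.4751, 0.02, 0.2184]
tool_rot: [-0.074, 0.997, 0.0, 0.0]
ft_force: [-0.6, 0.3, 0.1]
finger_gap: 0.0001
```

```bash
python3 w.py w8
python3 - <<'E'
import numpy as np
th=np.radians(8.6);o=np.array([.5094,.0254])
for f in('w1','w7','w8'):
    P=np.load(f+'.npz')['P'];Q=P[...,:2]-o
    X=Q@[np.cos(th),np.sin(th)];Y=Q@[-np.sin(th),np.cos(th)]
    k=(X>-.05)&(X<.035)&(abs(Y)<.045)&(abs(Y)>.02)&(P[...,2]>.05)&(P[...,2]<.08)
    print(f,np.polyfit(X[k],P[...,2][k],1),k.sum())
E
```

```text
{'clock': np.float64(15.033), 'position': array([0.475, 0.02 , 0.218]), 'tool_rot': array([-0.074,  0.997,  0.   ,  0.   ]), 'ft_force': array([-0.573,  0.336,  0.128]), 'finger_gap': np.float64(0.0), 'joint_pos': array([-0.097,  0.311,  1.943,  0.   ,  0.888, -1.816])}
((514.3074340820312, 26.233020782470703), (121.61734771728516, 109.51979064941406), 8.607281684875488) 0.06505660015518784
w1 [-0.00324994  0.06511352] 5286
w7 [-0.00335669  0.06511618] 6074
w8 [-0.00328826  0.06511961] 6046
```

Cover slope matches the initial latched state to within 0.0001 rad and isn't changing. Handing in.

```bash
python3 -c "
from rig import ctrl
print(ctrl.job_done())"
```

```text
the job is handed in; nothing more can be done
None
```

I opened the cover, pressed the red button fully in and let it return, then swung the cover down and latched it shut. I handed the job in with the robot clock at about 15 s; no verdict is reported.

- **Opening:** I pressed the spot to its stop (24 N) and let go. The cover opened fully, about 10° past upright in the camera views.
- **Button:** I pressed to a hard stop at about 30 N. That came about 3 mm higher than I expected, so I checked it on release. The force fell from about 5 N to zero over roughly 6 mm, so the button had been fully in and came back out.
- **Closing:** I swung the cover down from behind, then pressed the spot slowly to the same stop (21 N). At about 1 s and 2 s after release, the cover's slope matched the initial shut state to within 0.0002 rad.
- **Supply and other things:** By the wrist camera, the supply moved less than 0.5 mm. The four things around it looked undisturbed in the pictures, but I did not measure their positions again.
- **Robot:** It was clear of everything, about 13 cm above the cover.

The first position readings from the scene and side cameras disagreed by up to 9 mm for the supply, so I worked from the wrist camera. The force readings just before the closing stop were near zero, about 1 N lower than in the opening press at similar heights.

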